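# Grade an amber glass colour bar in a hole gauge

### The job

Grade the amber glass bar in the green hole gauge. Push it upright through the widest hole until its foot nearly reaches the steel foot plate underneath, lift it right out, then step down to the middle hole, which is the smallest it passes: lower it through, still held, until its foot is down on the foot plate, and only then let go and leave it standing there.

Things in the scene. Friction and masses are not known exactly. Their poses are not given: they have to be found in the camera images.
- amber_bar_centre (a point): Centre (half-way up) of the amber (orange-brown) glass bar: a round rod 26 mm across, 104 mm long, about 0.1 to 0.2 kg; z runs up along it. It starts upright in one of three wells (80 mm apart) of a wooden stand 32 mm high; a thicker green bar (34 mm) and a thinner blue one (20 mm), equally long, fill the others in any order: lift over them. Best held 10 to 25 mm above its centre, so the fingers clear the gauge.
- wide_hole (a point): Centre of the mouth of the widest hole, 58 mm across. The fixed gauge is a green plate 90 x 270 x 12 mm, upper face (hole mouths) 38 mm above the table, raised over a steel foot plate 30 mm below the mouths. Three through holes in a row. z up; y along the row, from small hole to wide. With its foot on the foot plate, the upright bar's centre is 22 mm above the mouths.
- middle_hole (a point): Centre of the mouth of the middle hole, 42 mm across, 78 mm from the wide hole in the same gauge plate, at its upper face; same axes. The amber bar passes with 8 mm to spare all round.
- small_hole (a point): Centre of the mouth of the smallest hole, 18 mm across, 65 mm from the middle hole in the same gauge plate, at its upper face; same axes. The amber bar is too thick for it.

How it is judged:
By the outcome, as a careful person would: the job done as asked, in the order asked, and still so for the second after the job is handed in, with the robot touching nothing.
It also fails if it takes over 42 s, if anything falls off the work surface, if the arm or the gripper's body presses on something with over 40 N, if the wrist force passes 120 N, or if a joint passes its speed limit or range.

### The arm

A 6-joint arm with a two-finger parallel gripper is mounted at the origin on the work surface. World frame = base frame: x ahead of the robot, y to its left, z up, the work surface at z = 0. Lengths are in m, angles in rad, forces in N, time in s.
With the tool pointing down it reaches from about 0.35 to 0.975 m from the base axis. Payload 4.9 kg.
Tool frame: the origin (TCP) lies at the very end of the fingers, on their centre line; the grasp point (between the pads) lies 19 mm behind it; x points along the fingers, z is the direction in which the jaws open and shut, and the axes are right-handed (so a half turn about x gives the same grasp; the last joint's range is limited). The gripper opens to 85 mm and grips with 20 to 120 N. Pads are 22 mm wide; open, the fingers measure 114 mm over their backs; the gripper's body (76 mm by 85 mm) begins 54 mm behind the grasp point. The pads swing forward as they close: fully open they stand 13 mm farther back than shut.
Start: joints at [-1.427, 0.053, 1.613, -0, 1.476, -0.119], TCP at [0.162, -0.604, 0.231] pointing down, gripper open.
Joint ranges: [-3.01, 3.01], [-1.01, 2.22], [0.06, 2.58], [-1.02, 4.17], [0.09, 2.62], [-3.14, 3.14]. Speed limits (rad/s): [2.57, 2.57, 3.14, 3.14, 3.14, 3.14].

### API

Orientations are given as a unit quaternion [w, x, y, z].
In Python, from plant import manip, viewer gives the robot as it stands.
- The arm moves only by the shell command python3 -m inch 'ROWS'. ROWS is JSON, a list of rows, each an object with "fingers": the opening, from -1 (shut) to 1 (fully open), so that 0 is half open; "delta_pos": the shift along the tool's x, y, z in cm, a list of three; "twist": the turn, a rotation vector about the tool's x, y, z in degrees, a list of three. A call has 1 to 5 rows; each row shifts and turns the commanded pose from where the row before left it, along the tool's axes as they then stand; what a row does not reach is not made up. A row lasts 1/8 s, in which the tool goes at most 62.5 mm and 10.7 degrees, less where a joint would pass 70% of its speed; a pose out of reach is approached as far as the arm can. A call is refused whole if a number of a shift passes 6.25 or a number of a turn 10.7, either way. A call with a gripper value outside its range is refused whole. The fingers move at their own pace and stop on an object; the grip force is fixed at half the most. Time passes only in rows, so rows that do not move let the fingers close. It gives the time, the measured TCP pose, the force and the opening at its end, in the units of the state.
- manip.state(): the state, without advancing time (a new reading comes with each control period).
- viewer.grab_frame(name): name is "scene" or "top" or "wrist"; returns a dict with "pixels" (480x640x3 uint8, blue, green, red), "range_z" (480x640 float32, m along the optical axis (not along the pixel's ray), 0 where there is no reading), "K" (3x3 intrinsics, pixels), "k1" (the pictures are not rectified: a ray, as slopes to the right and down, at radius r is drawn at 1 + k1 r^2 times it, then the intrinsics apply), "pose" (4x4, takes a point from camera to world coordinates). Camera axes: x right, y down, z forward; pixel columns grow to the right and rows downward; lengths in m; the calibration is good to about 2 mm. A picture is of the moment at which its call begins.
- manip.job_done(): hands the job in, once; it reports no verdict.
The state is a dict: "time": time; "joint_pos": joint angles; "joint_vel": joint speeds; "joint_efforts": joint torques, N m; "tool_pos": TCP position; "tool_rot": TCP orientation; "contact_force": force on the tool from outside, world axes, zero at the start; "ft_torque": the same for the moment, N m; "gripper_width": opening from 0.0 (shut) to 1.0 (fully open).
Only numpy, scipy, OpenCV 4.12 (cv2) and the standard library are available. Lean on these libraries where they do the work, as an engineer would, in place of code of your own. Each camera call takes 0.05 s, during which the arm holds its last target.

## Working session

There is one attempt and no reset: what is moved stays moved. The work goes in short steps, Python scripts to look and compute and a shell command to move; the robot and the scene stay as the last step left them, time stands still between calls to the robot, and variables do not carry over. Pictures are saved under pics/ and viewed, and the job is handed in when it is done.

```bash
mkdir -p pics; ls; python3 - <<'E'
from plant import manip, viewer
import cv2,numpy as np
s=manip.state();print(s)
for n in ["scene","top"]:
    f=viewer.grab_frame(n);cv2.imwrite(f"pics/{n}0.png",f["pixels"]);np.savez(f"{n}0.npz",**f);print(n,f["K"],f["k1"],f["pose"])
E
```

```text
pics
{'time': 0.0, 'joint_pos': array([-1.42699361e+00,  5.33455742e-02,  1.61427848e+00,  2.76760019e-05,
        1.47602183e+00, -1.18964819e-01]), 'joint_vel': array([ 0.00083177,  0.00042445,  0.00075604, -0.00061046, -0.00043842,
        0.00036347]), 'joint_efforts': array([ 9.73575737e-06, -3.93680978e+01, -3.70175207e+01, -5.16962098e-05,
        6.98417585e-03,  1.54256179e-05]), 'tool_pos': array([ 0.16228574, -0.60291953,  0.2300793 ]), 'tool_rot': array([ 0.56068013,  0.43070211,  0.56170581, -0.42967438]), 'contact_force': array([-0.33322077,  0.10640932,  1.07531361]), 'ft_torque': array([-0.0200886 ,  0.01870633, -0.02692418]), 'gripper_width': 1.0048700400972956}
scene [[461.51221865   0.         322.94281355]
 [  0.         461.51221865 242.80560643]
 [  0.           0.           1.        ]] 0.02311222746541886 [[ 0.58471553  0.44146294 -0.68060137  1.08183464]
 [ 0.81086705 -0.29266508  0.50679559 -0.34305453]
 [ 0.02454322 -0.84820847 -0.52909358  0.51047874]
 [ 0.          0.          0.          1.        ]]
top [[467.86727675   0.         323.28409693]
 [  0.         467.86727675 242.81272978]
 [  0.           0.           1.        ]] -0.1082553570125848 [[-0.10559235 -0.97381804  0.20131735  0.38035166]
 [-0.99440385  0.10408795 -0.01807454  0.02492326]
 [-0.0033534  -0.20209928 -0.9793593   0.8320314 ]
 [ 0.          0.          0.          1.        ]]
```

View pics/scene0.png

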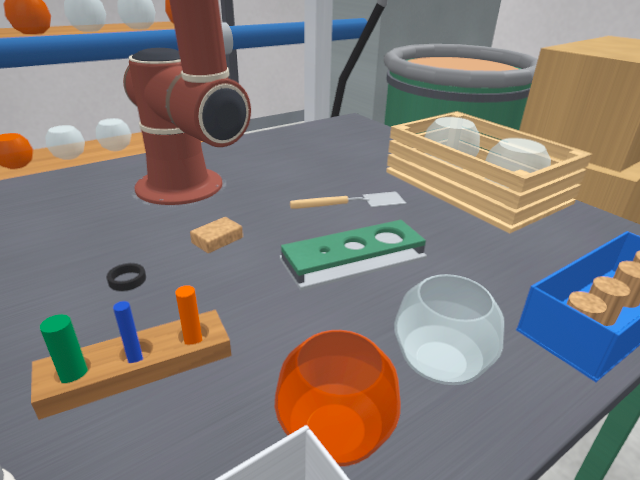

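View pics/top0.png

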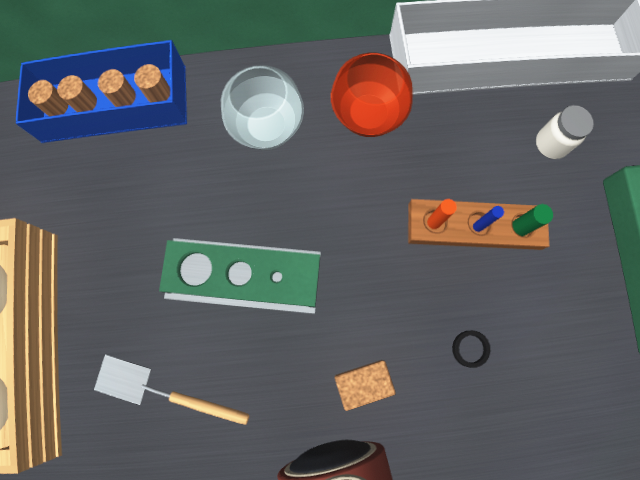

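The scene view shows the amber bar upright at the right end of the stand (about px 187,290 to 192,343), with blue at (125,332) and green at (65,350). The gauge is at about (354,247). In the top view the amber bar's top is at (447,207) and the holes are at (196,269), (240,273) and (277,277), from wide to small.

```bash
cat > h.py <<'E'
import numpy as np,cv2
def ray(f,uv):
    K=np.asarray(f["K"]);k1=float(f["k1"])
    p=cv2.undistortPoints(np.array([[uv]],float),K,np.array([k1,0,0,0.]))[0,0]
    T=np.asarray(f["pose"]);return T[:3,3],T[:3,:3]@np.array([p[0],p[1],1])
def plane(f,uv,z):
    o,d=ray(f,uv);return o+d*(z-o[2])/d[2]
def two(f,a,g,b):
    o,d=ray(f,a);p,e=ray(g,b)
    A=np.stack([d,-e],1);t=np.linalg.lstsq(A,p-o,rcond=None)[0]
    x=o+d*t[0];y=p+e*t[1];return (x+y)/2,np.linalg.norm(x-y)
def blobs(m,amin=30):
    n,l,s,c=cv2.connectedComponentsWithStats(m.astype(np.uint8));return [(s[i],c[i],l==i) for i in range(1,n) if s[i][4]>amin]
E
python3 - <<'E'
from h import *
F={n:dict(np.load(f"{n}0.npz")) for n in("top","scene")}
for n,f in F.items():
    im=f["pixels"];hsv=cv2.cvtColor(im,cv2.COLOR_BGR2HSV)
    g=(hsv[...,0]>65)&(hsv[...,0]<90)&(hsv[...,1]>120)
    # gauge: component
    box={"top":(150,230,330,320),"scene":(270,215,440,290)}[n]
    m=np.zeros_like(g);x0,y0,x1,y1=box;m[y0:y1,x0:x1]=g[y0:y1,x0:x1]
    cs,hi=cv2.findContours(m.astype(np.uint8),cv2.RETR_CCOMP,cv2.CHAIN_APPROX_NONE)
    for c,h in zip(cs,hi[0]):
        if h[3]>=0 and cv2.contourArea(c)>20:
            e=cv2.fitEllipse(c);print(n,"hole",e,plane(f,e[0],.038))
    a=(((hsv[...,0]<14))&(hsv[...,1]>225)&(im[...,2]>180))
    for s,c,mm in blobs(a):print(n,"amber",s,c)
E
python3 - <<'E'
import cv2
a=cv2.imread('pics/top0.png')[185:260,390:570];b=cv2.imread('pics/scene0.png')[270:420,20:250]
cv2.imwrite('pics/c1.png',cv2.resize(a,None,fx=4,fy=4));cv2.imwrite('pics/c2.png',cv2.resize(b,None,fx=3,fy=3))
E
```

```text
top hole ((261.35406494140625, 292.6108093261719), (6.927721977233887, 12.629164695739746), 100.1926498413086) [0.46873298 0.12419184 0.038     ]
top hole ((275.0618896484375, 278.6272888183594), (14.41014289855957, 23.133665084838867), 13.402568817138672) [0.49016708 0.0988426  0.038     ]
top hole ((255.37103271484375, 268.42578125), (4.8751397132873535, 12.06161117553711), 156.7804412841797) [0.51127844 0.13108664 0.038     ]
top hole ((294.4573669433594, 262.2952575683594), (5.645327568054199, 8.447379112243652), 148.55873107910156) [0.514826   0.06316853 0.038     ]
top hole ((305.94927978515625, 260.2920837402344), (7.060357093811035, 11.980627059936523), 18.680150985717773) [0.51620965 0.04316476 0.038     ]
top hole ((293.5251159667969, 255.8861541748047), (4.329465389251709, 11.229336738586426), 90.70571899414062) [0.52613852 0.06372052 0.038     ]
scene amber [35  0 15 16 84] [41.77380952  6.0952381 ]
scene amber [  6 136  26  18 145] [ 21.97931034 145.11034483]
scene amber [176 292  26  51 245] [191.28571429 315.2       ]
scene amber [ 278  343  120  120 6338] [335.90375513 413.43704639]
```

View pics/c1.png

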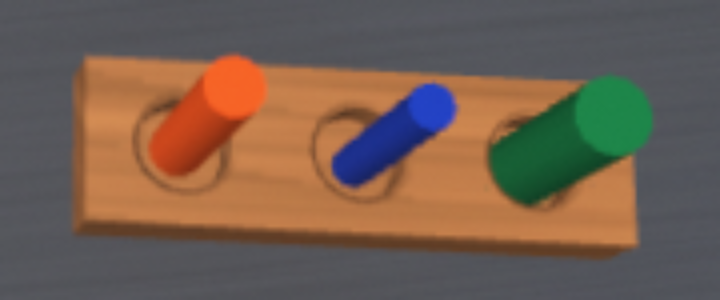

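View pics/c2.png

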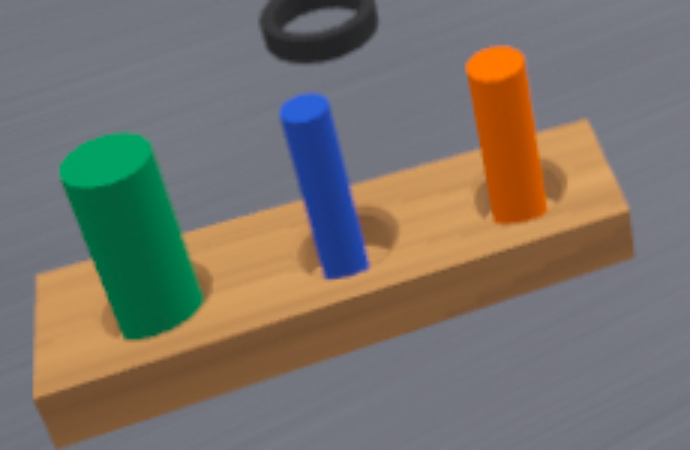

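The crops give the amber bar's top-disc centre as about (448.7,207) in the top view and (185.7,291.7) in the scene view. The hole mask is poor because the threshold is wrong, so I'll redo it.

```bash
python3 - <<'E'
from h import *
F={n:dict(np.load(f"{n}0.npz")) for n in("top","scene")}
print("bar top",two(F["top"],(448.7,207),F["scene"],(185.7,291.7)))
print("blue top",two(F["top"],(390+433/4,185+107/4),F["scene"],(20+305/3,270+107/3)))
print("green top",two(F["top"],(390+614/4,185+116/4),F["scene"],(20+107/3,270+160/3)))
for z in(.1,.11,.12):print(z,plane(F["top"],(448.7,207),z),plane(F["scene"],(185.7,291.7),z))
for n,f in F.items():
    im=f["pixels"];hsv=cv2.cvtColor(im,cv2.COLOR_BGR2HSV)
    for p in {"top":[(196,269),(218,290),(240,273),(277,277)],"scene":[(388,237),(324,250),(335,262)]}[n]:print(n,p,hsv[p[1],p[0]])
    m=(hsv[...,1]<70)&(hsv[...,2]>100)
    pts={"top":[(196,269),(240,273),(277,277)],"scene":[(388,237),(354,244),(324,250)]}[n]
    for s,c,mm in blobs(m,15):
        for p in pts:
            if mm[p[1]-2:p[1]+3,p[0]-2:p[0]+3].any():
                cs,_=cv2.findContours(mm.astype(np.uint8),cv2.RETR_EXTERNAL,cv2.CHAIN_APPROX_NONE)
                e=cv2.fitEllipse(cs[0]) ;print(n,p,s,c.round(1),e,plane(f,e[0],.038).round(4))
a=F["top"]["pixels"][235:320,155:330];b=F["scene"]["pixels"][215:290,270:435]
cv2.imwrite('pics/c3.png',cv2.resize(a,None,fx=4,fy=4,interpolation=2));cv2.imwrite('pics/c4.png',cv2.resize(b,None,fx=4,fy=4,interpolation=2))
E
```

```text
bar top (array([ 0.56609742, -0.1941635 ,  0.11126212]), np.float64(0.0027392503944925024))
blue top (array([ 0.54946512, -0.27393233,  0.11249551]), np.float64(0.0020951559848247227))
green top (array([ 0.53810532, -0.3495124 ,  0.11202696]), np.float64(0.0021098733421175643))
0.1 [ 0.56850934 -0.19891417  0.1       ] [ 0.55242257 -0.18878587  0.1       ]
0.11 [ 0.56593899 -0.19585641  0.11      ] [ 0.56532    -0.19254414  0.11      ]
0.12 [ 0.56336864 -0.19279865  0.12      ] [ 0.57821742 -0.1963024   0.12      ]
top (196, 269) [ 99  12 207]
top (218, 290) [ 74 119 133]
top (240, 273) [ 98  14 207]
top (277, 277) [100  15 206]
top (196, 269) [180 253  32  33 818] [195.7 268.9] ((195.67227172851562, 268.878173828125), (30.17426872253418, 32.66168975830078), 36.95787811279297) [0.5213 0.2346 0.038 ]
top (240, 273) [228 262  24  24 448] [239.5 273.2] ((239.48489379882812, 273.17694091796875), (22.02961540222168, 24.03976821899414), 39.13455581665039) [0.5059 0.159  0.038 ]
top (277, 277) [272 272  10  11  86] [276.6 276.7] ((276.5970458984375, 276.68804931640625), (9.281098365783691, 10.000732421875), 32.43929672241211) [0.4932 0.0959 0.038 ]
scene (388, 237) [104  13 218]
scene (324, 250) [ 76 120  98]
scene (335, 262) [ 76 120 106]
scene (388, 237) [375 232  28  12 249] [388.1 237.6] ((388.1498718261719, 237.55618286132812), (10.598702430725098, 26.568557739257812), 97.33279418945312) [0.5296 0.2289 0.038 ]
scene (354, 244) [344 242  21   8 126] [353.9 245.4] ((353.8530578613281, 245.39955139160156), (6.948551177978516, 19.446779251098633), 94.29816436767578) [0.5146 0.1536 0.038 ]
```

View pics/c3.png

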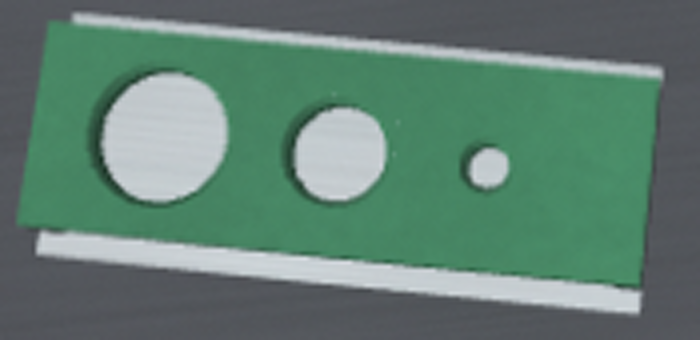

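View pics/c4.png

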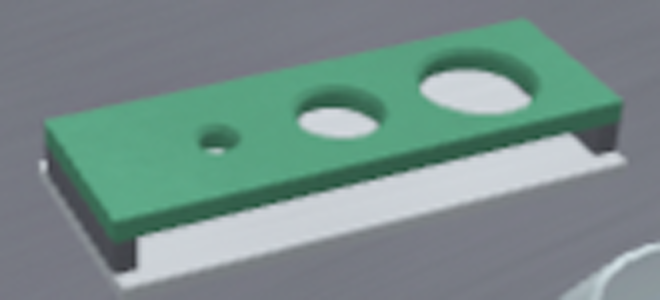

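```bash
python3 - <<'E'
from h import *
F={n:dict(np.load(f"{n}0.npz")) for n in("top","scene")}
o=-.375
T=[(155+159.5/4+o,235+137/4+o),(155+336/4+o,235+153.5/4+o),(155+486/4+o,235+166.5/4+o)]
S=[(270+479.5/4+o,215+80.5/4+o),(270+340.5/4+o,215+112/4+o),(270+217/4+o,215+138/4+o)]
P=[]
for t,s in zip(T,S):
    a=plane(F["top"],t,.038);b=plane(F["scene"],s,.038);P.append(a);print(a.round(4),b.round(4),two(F["top"],t,F["scene"],s)[0].round(4))
print([np.linalg.norm(P[0]-P[1]),np.linalg.norm(P[1]-P[2])])
# gauge plate long edge orientation
# stand top corners at z=.032 in top view, crop/4+(390,185)
c=[plane(F["top"],(390+x/4+o,185+y/4+o),.032).round(4) for x,y in [(84,57),(636,84),(637,243),(78,222)]];print(c)
w=[plane(F["top"],(390+x/4+o,185+y/4+o),.032).round(4) for x,y in [(181,146),(357,153)]];print("wells",w)
print(two(F["top"],(448.7+o,207+o),F["scene"],(185.7+o,291.7+o)))
from plant import manip
from scipy.spatial.transform import Rotation as R
q=manip.state()["tool_rot"];print(R.from_quat(np.r_[q[1:],q[0]]).as_matrix().round(3))
E
```

```text
[0.5215 0.2366 0.038 ] [0.5231 0.2386 0.038 ] [0.5223 0.2378 0.0375]
[0.5064 0.1605 0.038 ] [0.5077 0.1614 0.038 ] [0.5069 0.1612 0.0375]
[0.4941 0.0967 0.038 ] [0.4934 0.0978 0.038 ] [0.4941 0.0969 0.0387]
[np.float64(0.07762430436595646), np.float64(0.06498580245117642)]
[array([ 0.608 , -0.1536,  0.032 ]), array([ 0.57  , -0.4055,  0.032 ]), array([ 0.4973, -0.3905,  0.032 ]), array([ 0.5336, -0.14  ,  0.032 ])]
wells [array([ 0.5628, -0.1907,  0.032 ]), array([ 0.5514, -0.2693,  0.032 ])]
(array([ 0.5663668 , -0.19402659,  0.11200533]), np.float64(0.0014874806501801432))
[[-0.     0.966  0.26 ]
 [ 0.002  0.26  -0.966]
 [-1.     0.    -0.002]]
```

Checks hold: hole spacings come out at 77.6 and 65.0 mm (given 78 and 65), and the bar top at z=0.112 puts its foot at 0.008, the same as on the foot plate. I'll move over the bar now.

```bash
python3 -m inch '[{"fingers":1,"delta_pos":[0,5,-2.9],"twist":[0,0,0]},{"fingers":1,"delta_pos":[0,5,-2.9],"twist":[0,0,0]},{"fingers":1,"delta_pos":[0,5,-2.9],"twist":[0,0,0]},{"fingers":1,"delta_pos":[0,5,-2.9],"twist":[0,0,0]},{"fingers":1,"delta_pos":[0,5,-2.9],"twist":[0,0,0]}]'; python3 -m inch '[{"fingers":1,"delta_pos":[0,5,-2.9],"twist":[0,0,0]},{"fingers":1,"delta_pos":[0,5,-2.9],"twist":[0,0,0]},{"fingers":1,"delta_pos":[0,5,-2.9],"twist":[0,0,0]},{"fingers":1,"delta_pos":[0,4,-2.3],"twist":[0,0,0]},{"fingers":1,"delta_pos":[0,0,0],"twist":[0,0,0]}]'
python3 - <<'E'
from h import *
from plant import manip,viewer
from scipy.spatial.transform import Rotation as R
f=viewer.grab_frame("wrist");cv2.imwrite("pics/w1.png",f["pixels"]);np.savez("w1.npz",**f)
s=manip.state();q=s["tool_rot"];M=R.from_quat(np.r_[q[1:],q[0]]).as_matrix();print(s["time"],s["tool_pos"],s["joint_pos"].round(3),s["contact_force"].round(2));print(M.round(3))
print("to bar (cm, tool)",100*M.T@(np.array([.566,-.194,.059])-s["tool_pos"]))
E
```

```text
time: 0.72
tool_pos: [0.367, -0.3969, 0.2309]
tool_rot: [0.561, 0.43, 0.561, -0.43]
contact_force: [0.8, -0.7, -0.2]
gripper_width: 1.002
time: 1.35
tool_pos: [0.5223, -0.2406, 0.2307]
tool_rot: [0.562, 0.429, 0.563, -0.429]
contact_force: [-0.8, -0.3, -0.8]
gripper_width: 1.001
1.4 [ 0.52132696 -0.2418527   0.23061441] [-0.564 -0.065  1.731 -0.     1.477  0.742] [-0.78 -0.07 -0.03]
[[-0.001  0.965  0.262]
 [ 0.     0.262 -0.965]
 [-1.    -0.001 -0.001]]
to bar (cm, tool) [17.15738613  5.58592556 -3.43397695]
```

View pics/w1.png

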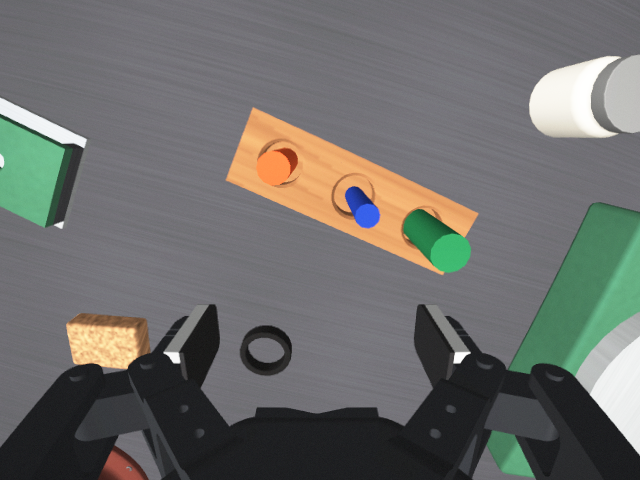

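The wrist view shows the amber top disc at about (275,168). I'll compare it with the other two views.

```bash
python3 - <<'E'
from h import *
f=dict(np.load("w1.npz"));hsv=cv2.cvtColor(f["pixels"],cv2.COLOR_BGR2HSV)
im=f["pixels"]
cv2.imwrite("pics/w1c.png",cv2.resize(im[100:280,220:480],None,fx=3,fy=3))
print(hsv[168,275],hsv[158,290])
m=(hsv[...,0]<14)&(hsv[...,1]>190)&(hsv[...,2]>215)
for s,c,mm in blobs(m):print(s,c,plane(f,c,.112))
for z in (.112,):print(plane(f,(274,168),z))
E
```

```text
[ 12 176 255] [  7 207 144]
[ 0.56702257 -0.19533641  0.112     ]
```

View pics/w1c.png

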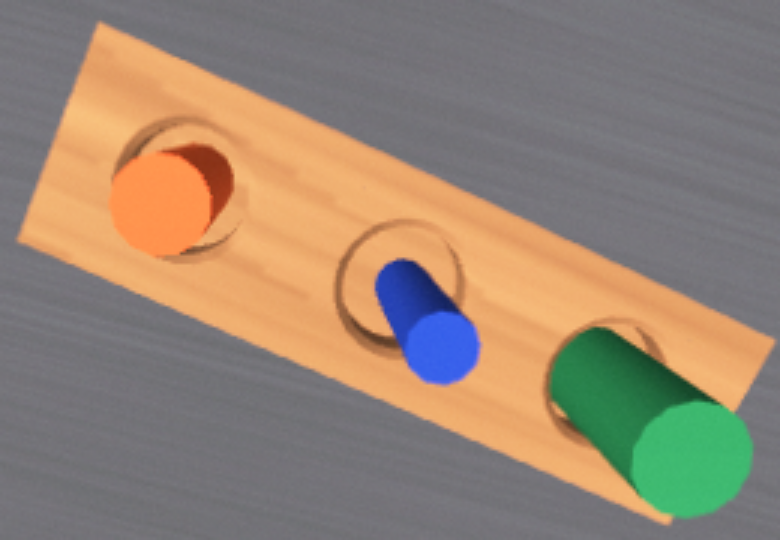

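All three views agree to about 1.5 mm. I'll centre over the bar, descend, and close.

```bash
python3 -m inch '[{"fingers":1,"delta_pos":[2,2.8,-1.7],"twist":[0,0,0]},{"fingers":1,"delta_pos":[2,2.8,-1.7],"twist":[0,0,0]},{"fingers":1,"delta_pos":[4,0,0],"twist":[0,0,0]},{"fingers":1,"delta_pos":[3,0,0],"twist":[0,0,0]},{"fingers":1,"delta_pos":[0,0,0],"twist":[0,0,0]}]'
python3 - <<'E'
from h import *
from plant import manip,viewer
f=viewer.grab_frame("wrist");cv2.imwrite("pics/w2.png",f["pixels"])
s=manip.state();print(s["time"],s["tool_pos"],s["contact_force"].round(2))
E
```

```text
time: 2.02
tool_pos: [0.5633, -0.1956, 0.1178]
tool_rot: [0.558, 0.43, 0.563, -0.431]
contact_force: [-0.0, 0.2, -1.0]
gripper_width: 0.999
2.075 [ 0.56488463 -0.19620203  0.12023497] [ 0.25  0.54 -0.03]
```

View pics/w2.png

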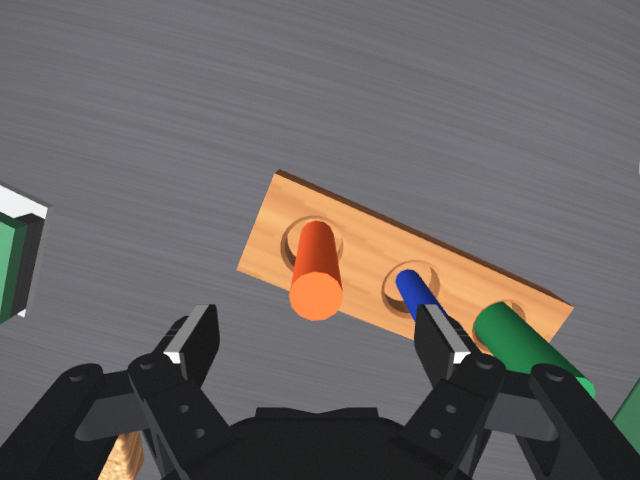

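The bar is centred between the fingers, with its top at (316,297), and the fingers clear the blue bar by the sums. I'll descend 60 mm and close.

```bash
python3 -m inch '[{"fingers":1,"delta_pos":[3,0.2,-0.1],"twist":[0,0,0]},{"fingers":1,"delta_pos":[2.8,0,0],"twist":[0,0,0]},{"fingers":1,"delta_pos":[0,0,0],"twist":[0,0,0]},{"fingers":0,"delta_pos":[0,0,0],"twist":[0,0,0]},{"fingers":-0.4,"delta_pos":[0,0,0],"twist":[0,0,0]}]'; python3 -m inch '[{"fingers":-1,"delta_pos":[0,0,0],"twist":[0,0,0]},{"fingers":-1,"delta_pos":[0,0,0],"twist":[0,0,0]},{"fingers":-1,"delta_pos":[0,0,0],"twist":[0,0,0]},{"fingers":-1,"delta_pos":[0,0,0],"twist":[0,0,0]}]'
python3 - <<'E'
from h import *
from plant import manip,viewer
for n in("scene","wrist"):
    f=viewer.grab_frame(n);cv2.imwrite(f"pics/{n}3.png",f["pixels"])
s=manip.state();print(s["time"],s["tool_pos"],s["contact_force"].round(2),s["gripper_width"])
E
```

```text
time: 2.7
tool_pos: [0.5693, -0.195, 0.0658]
tool_rot: [0.562, 0.43, 0.56, -0.43]
contact_force: [-0.2, -0.2, 0.4]
gripper_width: 0.603
time: 3.2
tool_pos: [0.5686, -0.1943, 0.0646]
tool_rot: [0.562, 0.43, 0.561, -0.43]
contact_force: [-1.4, 1.3, 6.3]
gripper_width: 0.29
3.3 [ 0.56861913 -0.1942585   0.06459583] [-0.39  1.08  6.  ] 0.2895274723748288
```

View pics/scene3.png

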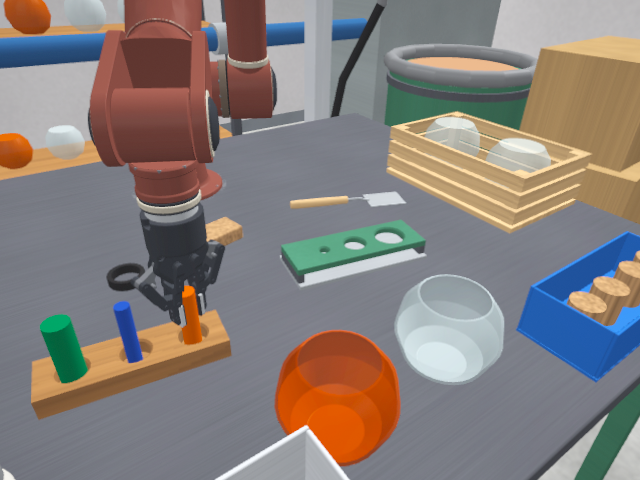

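View pics/wrist3.png

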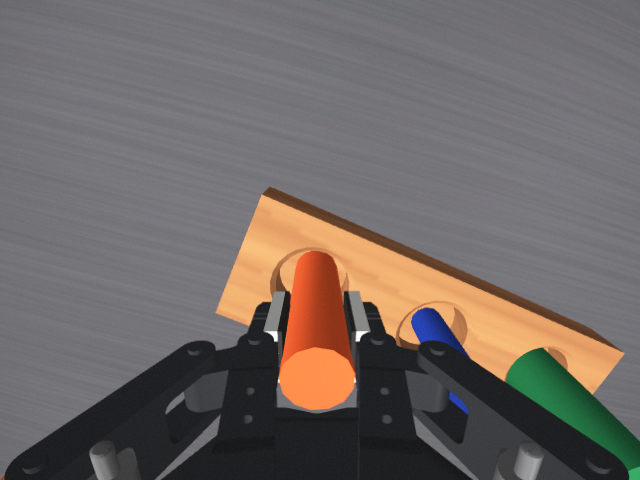

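The bar is held at width 0.29 (about 25 mm), centred in the pads. Lifting now.

```bash
python3 -m inch '[{"fingers":-1,"delta_pos":[-1.5,0,0],"twist":[0,0,0]},{"fingers":-1,"delta_pos":[-3,0,0],"twist":[0,0,0]},{"fingers":-1,"delta_pos":[-4,0,0],"twist":[0,0,0]},{"fingers":-1,"delta_pos":[-2.5,0,0],"twist":[0,0,0]},{"fingers":-1,"delta_pos":[0,0,0],"twist":[0,0,0]}]'
python3 - <<'E'
from h import *
from plant import manip,viewer
from scipy.spatial.transform import Rotation as R
for n in("scene","top"):
    f=viewer.grab_frame(n);cv2.imwrite(f"pics/{n}4.png",f["pixels"]);np.savez(n+"4.npz",**f)
s=manip.state();q=s["tool_rot"];M=R.from_quat(np.r_[q[1:],q[0]]).as_matrix();print(s["time"],s["tool_pos"],s["contact_force"].round(2),s["gripper_width"]);print(M.round(3))
print(100*M.T@(np.r_[.522,.2375,s["tool_pos"][2]]-s["tool_pos"]))
E
```

```text
time: 3.92
tool_pos: [0.5693, -0.1948, 0.1763]
tool_rot: [0.563, 0.431, 0.559, -0.43]
contact_force: [0.1, 0.2, -2.0]
gripper_width: 0.288
4.025 [ 0.56733881 -0.19385514  0.17231517] [-0.29 -0.72 -2.12] 0.28798974809617195
[[-0.001  0.966  0.26 ]
 [ 0.001  0.26  -0.966]
 [-1.    -0.001 -0.001]]
[ 2.89197371e-02  6.82866770e+00 -4.28321971e+01]
```

View pics/scene4.png

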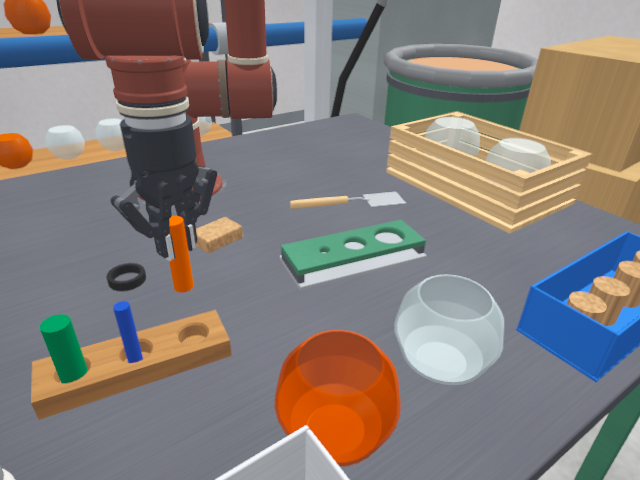

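The bar is lifted clear, with its top at (177,220) and foot at (182,290). Moving over the wide hole.

```bash
python3 -m inch '[{"fingers":-1,"delta_pos":[0,0.4,-3],"twist":[0,0,0]},{"fingers":-1,"delta_pos":[0,0.8,-5],"twist":[0,0,0]},{"fingers":-1,"delta_pos":[0,0.9,-5.6],"twist":[0,0,0]},{"fingers":-1,"delta_pos":[0,0.9,-5.6],"twist":[0,0,0]},{"fingers":-1,"delta_pos":[0,0.9,-5.6],"twist":[0,0,0]}]'
python3 -m inch '[{"fingers":-1,"delta_pos":[0,0.9,-5.6],"twist":[0,0,0]},{"fingers":-1,"delta_pos":[0,0.9,-5.6],"twist":[0,0,0]},{"fingers":-1,"delta_pos":[0,0.7,-4.4],"twist":[0,0,0]},{"fingers":-1,"delta_pos":[1,0.4,-2.4],"twist":[0,0,0]},{"fingers":-1,"delta_pos":[1,0,0],"twist":[0,0,0]}]'
python3 -m inch '[{"fingers":-1,"delta_pos":[0,0,0],"twist":[0,0,0]},{"fingers":-1,"delta_pos":[0,0,0],"twist":[0,0,0]}]'
cat >> h.py <<'E'
def rep(tag,cams=("scene","top","wrist"),tgt=None):
    from plant import manip,viewer
    from scipy.spatial.transform import Rotation as R
    for n in cams:
        f=viewer.grab_frame(n);cv2.imwrite(f"pics/{n}{tag}.png",f["pixels"]);np.savez(f"{n}{tag}.npz",**f)
    s=manip.state();q=s["tool_rot"];M=R.from_quat(np.r_[q[1:],q[0]]).as_matrix();print(s["time"],s["tool_pos"].round(4),s["contact_force"].round(2),s["gripper_width"]);print(M.round(3))
    if tgt is not None: print("cm",(100*M.T@(np.array(tgt)-s["tool_pos"])).round(2))
E
python3 -c 'from h import *
rep("5",tgt=[.522,.2375,.07])'
```

```text
time: 4.65
tool_pos: [0.5394, 0.0572, 0.1708]
tool_rot: [0.56, 0.43, 0.562, -0.431]
contact_force: [1.4, -0.3, -2.0]
gripper_width: 0.29
time: 5.28
tool_pos: [0.5208, 0.2379, 0.1506]
tool_rot: [0.561, 0.428, 0.563, -0.43]
contact_force: [0.3, 0.0, -1.2]
gripper_width: 0.29
time: 5.52
tool_pos: [0.5224, 0.2358, 0.1528]
tool_rot: [0.561, 0.43, 0.561, -0.431]
contact_force: [0.0, 0.3, -1.5]
gripper_width: 0.291
5.675 [0.5229 0.2362 0.1538] [ 0.11  0.67 -2.23] 0.28596450152130604
[[ 0.001  0.966  0.259]
 [ 0.     0.259 -0.966]
 [-1.     0.001  0.   ]]
cm [ 8.38 -0.06 -0.15]
```

```bash
python3 - <<'E'
import cv2,numpy as np
a=[cv2.imread(f'pics/{n}5.png') for n in("scene","top")]
a=[a[0][120:300,270:470],a[1][180:340,120:340]]
cv2.imwrite('pics/m5a.png',cv2.resize(a[0],None,fx=3,fy=3));cv2.imwrite('pics/m5b.png',cv2.resize(a[1],None,fx=3,fy=3))
E
```

```text
(no output)
```

View pics/m5a.png

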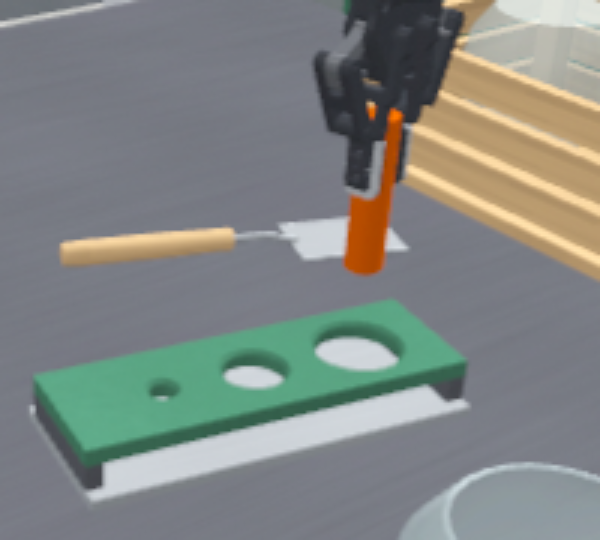

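View pics/m5b.png

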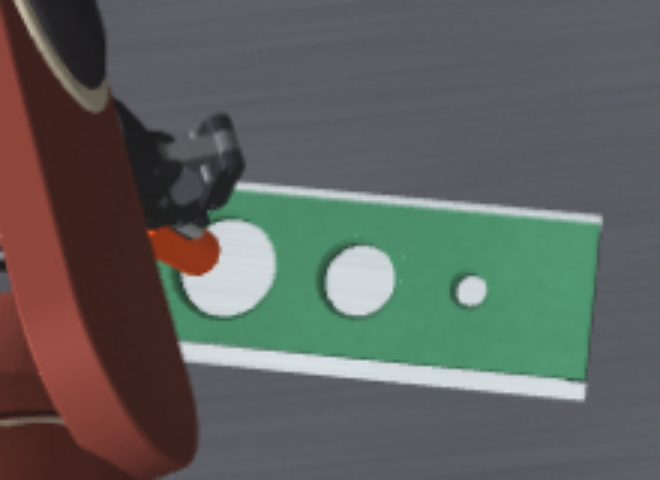

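View pics/wrist5.png

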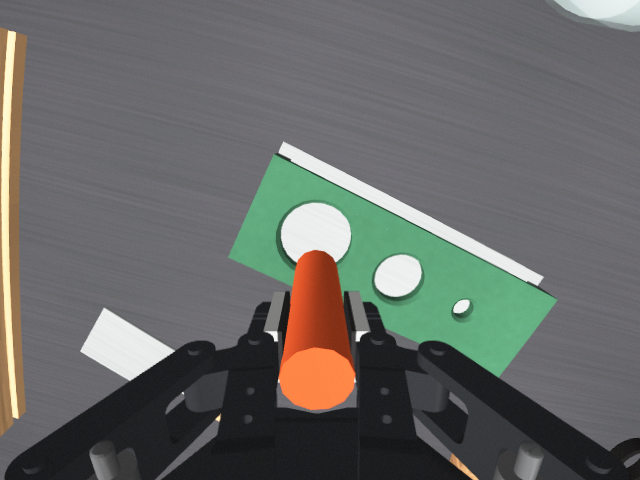

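In these pictures the foot is at about (391,208) in the scene view and (187,265) in the top view. I'll use them to check the bar's foot against the TCP.

```bash
python3 - <<'E'
from h import *
F={n:dict(np.load(f"{n}5.npz")) for n in("top","scene","wrist")}
print(two(F["top"],(186.7,265.3),F["scene"],(391.1,207.4)))
print(plane(F["scene"],(391.1,207.4),.096),plane(F["top"],(186.7,265.3),.096))
print("bar top from wrist",plane(F["wrist"],(317,379),.2))
# wrist hole view
f=F["wrist"];hsv=cv2.cvtColor(f["pixels"],cv2.COLOR_BGR2HSV)
cv2.imwrite("pics/w5c.png",cv2.resize(f["pixels"][180:330,260:480],None,fx=3,fy=3))
f2=plane(f,(397.5,275.5),.038);print("mid from wrist",f2, "wide",plane(f,(315,237),.038))
E
```

```text
(array([0.51929643, 0.2349138 , 0.09833488]), np.float64(0.004711932208018053))
[0.51638809 0.24107739 0.096     ] [0.51828187 0.2335553  0.096     ]
bar top from wrist [0.52141507 0.23524492 0.2       ]
mid from wrist [0.51039756 0.16354397 0.038     ] wide [0.5245996 0.2373599 0.038    ]
```

View pics/w5c.png

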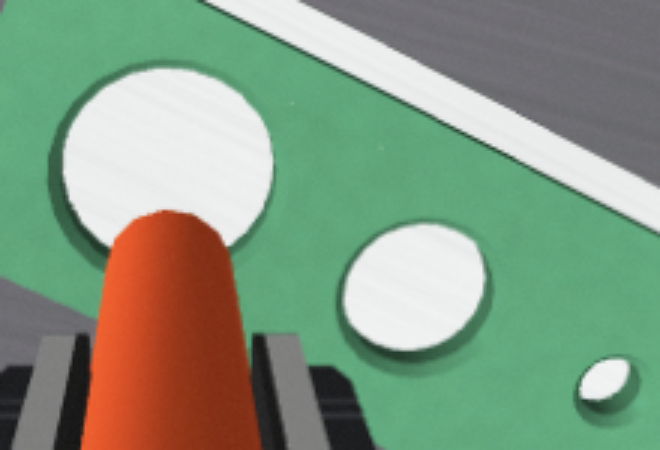

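The foot sits about 4 mm short in x, well within the 16 mm of slack, so I'll correct it. Descending now to leave the foot about 5 mm above the plate.

```bash
python3 -m inch '[{"fingers":-1,"delta_pos":[2,0.4,0],"twist":[0,0,0]},{"fingers":-1,"delta_pos":[2.5,0,0],"twist":[0,0,0]},{"fingers":-1,"delta_pos":[2,0,0],"twist":[0,0,0]},{"fingers":-1,"delta_pos":[1.5,0,0],"twist":[0,0,0]},{"fingers":-1,"delta_pos":[0.2,0,0],"twist":[0,0,0]}]'
python3 -m inch '[{"fingers":-1,"delta_pos":[0,0,0],"twist":[0,0,0]}]'
python3 -m inch '[{"fingers":-1,"delta_pos":[0,0,0],"twist":[0,0,0]}]'
python3 -c 'from h import *
rep("6",tgt=[.522,.2375,.0695])
rep("6b",("scene",))
for n in ("scene",):
    a=cv2.imread("pics/scene6.png")[130:300,270:470];cv2.imwrite("pics/m6a.png",cv2.resize(a,None,fx=4,fy=3.5))
'
```

```text
time: 6.3
tool_pos: [0.5253, 0.2376, 0.0695]
tool_rot: [0.561, 0.429, 0.562, -0.431]
contact_force: [-0.7, 0.6, -1.5]
gripper_width: 0.291
time: 6.42
tool_pos: [0.5267, 0.2381, 0.0717]
tool_rot: [0.561, 0.43, 0.561, -0.43]
contact_force: [0.2, 0.6, -2.0]
gripper_width: 0.289
time: 6.55
tool_pos: [0.5271, 0.2382, 0.0725]
tool_rot: [0.562, 0.431, 0.561, -0.43]
contact_force: [-0.8, 0.3, -1.6]
gripper_width: 0.292
6.7 [0.5268 0.2381 0.0722] [ 0.78  0.02 -1.23] 0.28928170468156666
[[ 0.001  0.966  0.26 ]
 [ 0.     0.26  -0.966]
 [-1.     0.001 -0.   ]]
cm [ 0.27 -0.48 -0.07]
6.75 [0.5267 0.2381 0.072 ] [-0.17 -0.04 -1.79] 0.28470136331636453
[[ 0.001  0.966  0.26 ]
 [ 0.     0.26  -0.966]
 [-1.     0.001 -0.   ]]
```

View pics/m6a.png

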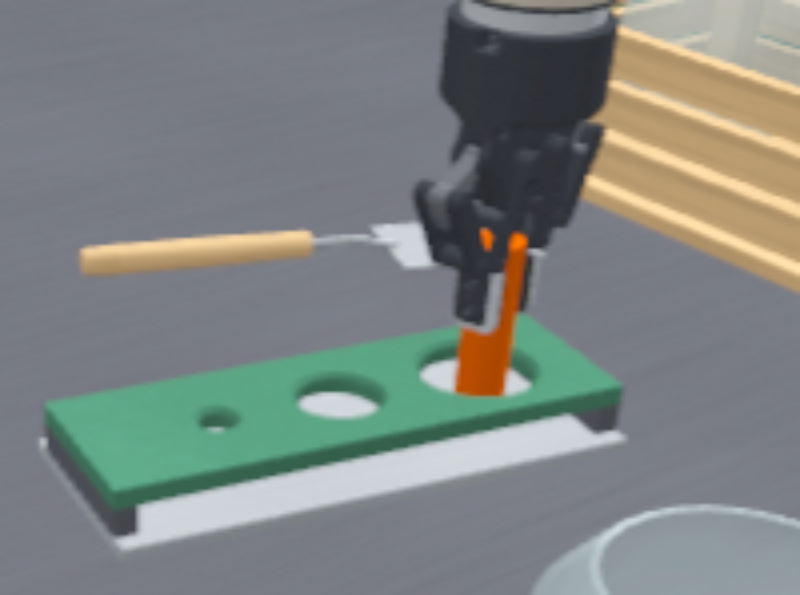

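View pics/wrist6.png

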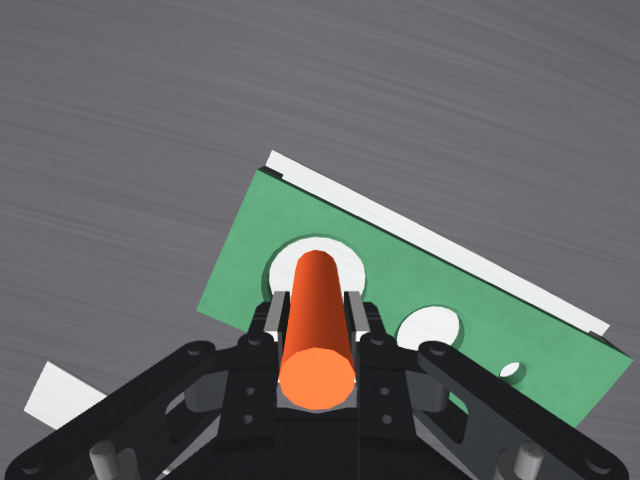

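The bar is inside the wide hole, with the foot still about 7 mm above the plate. Going a little lower.

```bash
python3 -m inch '[{"fingers":-1,"delta_pos":[0.2,0,0],"twist":[0,0,0]},{"fingers":-1,"delta_pos":[0.2,0,0],"twist":[0,0,0]},{"fingers":-1,"delta_pos":[0,0,0],"twist":[0,0,0]},{"fingers":-1,"delta_pos":[0,0,0],"twist":[0,0,0]}]'
python3 -m inch '[{"fingers":-1,"delta_pos":[0,0,0],"twist":[0,0,0]}]'
```

```text
time: 7.25
tool_pos: [0.5262, 0.2379, 0.0672]
tool_rot: [0.561, 0.43, 0.561, -0.43]
contact_force: [-0.5, -0.3, -2.2]
gripper_width: 0.287
time: 7.38
tool_pos: [0.5263, 0.2379, 0.0674]
tool_rot: [0.561, 0.43, 0.561, -0.43]
contact_force: [-0.5, -0.2, -1.4]
gripper_width: 0.29
```

The foot is about 3 mm above the plate with no contact force. Now lift it right out and shift one hole over (−3.4, +7.0 cm in tool y, z).

```bash
python3 -m inch '[{"fingers":-1,"delta_pos":[-2,0,0],"twist":[0,0,0]},{"fingers":-1,"delta_pos":[-3,0,0],"twist":[0,0,0]},{"fingers":-1,"delta_pos":[-2.5,0,0],"twist":[0,0,0]},{"fingers":-1,"delta_pos":[-1,0,0],"twist":[0,0,0]},{"fingers":-1,"delta_pos":[0,0,0],"twist":[0,0,0]}]'
python3 -m inch '[{"fingers":-1,"delta_pos":[0,-1,2],"twist":[0,0,0]},{"fingers":-1,"delta_pos":[0,-1.4,3],"twist":[0,0,0]},{"fingers":-1,"delta_pos":[1,-1,2],"twist":[0,0,0]},{"fingers":-1,"delta_pos":[1,0,0],"twist":[0,0,0]},{"fingers":-1,"delta_pos":[0.5,0,0],"twist":[0,0,0]}]'
python3 -m inch '[{"fingers":-1,"delta_pos":[0,0,0],"twist":[0,0,0]},{"fingers":-1,"delta_pos":[0,0,0],"twist":[0,0,0]}]'
python3 -c 'from h import *
rep("7",tgt=[.5115,.161,.0646])
a=cv2.imread("pics/scene7.png")[130:300,270:470];cv2.imwrite("pics/m7a.png",cv2.resize(a,None,fx=4,fy=3.5))
a=cv2.imread("pics/top7.png")[180:340,120:340];cv2.imwrite("pics/m7b.png",cv2.resize(a,None,fx=3,fy=3))
'
```

```text
time: 8.0
tool_pos: [0.5269, 0.2381, 0.1537]
tool_rot: [0.562, 0.431, 0.561, -0.429]
contact_force: [-1.5, 0.2, -1.0]
gripper_width: 0.288
time: 8.62
tool_pos: [0.5106, 0.1611, 0.1256]
tool_rot: [0.56, 0.43, 0.562, -0.431]
contact_force: [0.3, 0.1, -1.8]
gripper_width: 0.286
time: 8.88
tool_pos: [0.5119, 0.162, 0.1276]
tool_rot: [0.561, 0.43, 0.561, -0.43]
contact_force: [1.0, 1.0, -1.1]
gripper_width: 0.295
9.025 [0.5119 0.1618 0.1278] [-0.12  0.99 -1.71] 0.28887380988934513
[[ 0.001  0.966  0.26 ]
 [ 0.     0.26  -0.966]
 [-1.     0.001  0.   ]]
cm [ 6.32 -0.07  0.07]
```

View pics/m7a.png

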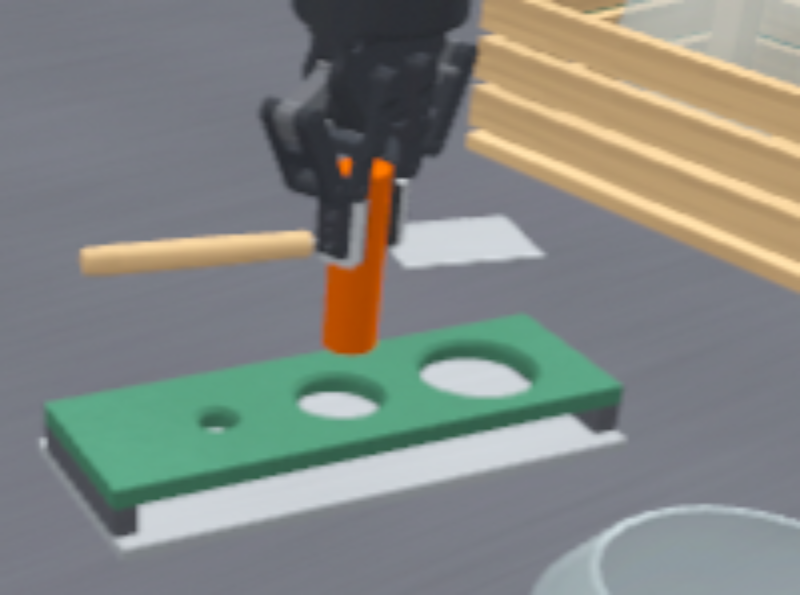

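View pics/m7b.png

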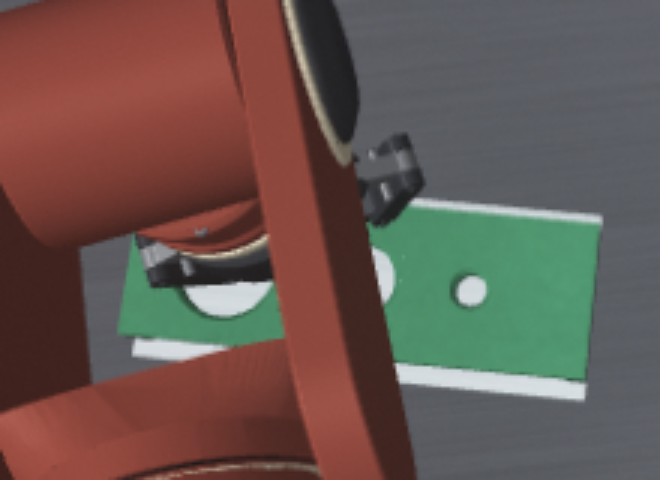

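View pics/wrist7.png

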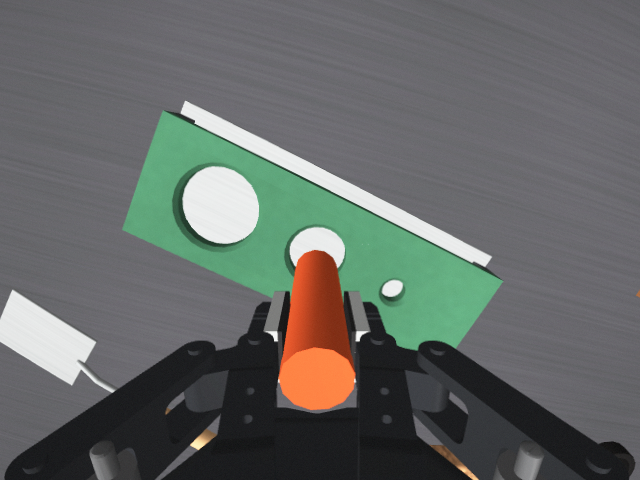

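```bash
python3 - <<'E'
from h import *
f=dict(np.load("scene7.npz"));w=dict(np.load("wrist7.npz"))
hsv=cv2.cvtColor(f["pixels"],cv2.COLOR_BGR2HSV)
m=(hsv[...,0]<14)&(hsv[...,1]>200);m[:130]=0;m[300:]=0;m[:,:330]=0;m[:,400:]=0
for s,c,mm in blobs(m,10):
    print(s,c); 
    for r in range(s[1]+s[3]-10,s[1]+s[3]): 
        x=np.where(mm[r])[0]; print(r,x.min(),x.max(),(x.min()+x.max())/2) if len(x) else 0
for v in (227.5,228.3,229):print(plane(f,(357,v),.071),plane(f,(357,v),.068))
print("mid rim wrist",plane(w,(316.5,252),.038),"top of bar",plane(w,(317,379),.175))
E
```

```text
[351 179  17  52 421] [359.43705463 210.27553444]
221 352 363 357.5
222 351 363 357.0
223 351 363 357.0
224 351 363 357.0
225 351 362 356.5
226 351 363 357.0
227 351 362 356.5
228 351 362 356.5
229 352 361 356.5
230 355 360 357.5
[0.50770066 0.16436954 0.071     ] [0.50378146 0.16783336 0.068     ]
[0.51005826 0.16243444 0.071     ] [0.50615516 0.16588505 0.068     ]
[0.51210984 0.16075051 0.071     ] [0.50822074 0.16418962 0.068     ]
mid rim wrist [0.51038438 0.16111796 0.038     ] top of bar [0.51120542 0.16127813 0.175     ]
```

The estimated foot is within about 3 mm of the hole axis, against 8 mm of clearance. Descending.

```bash
python3 -m inch '[{"fingers":-1,"delta_pos":[1,0,0.1],"twist":[0,0,0]},{"fingers":-1,"delta_pos":[1.5,0,0],"twist":[0,0,0]},{"fingers":-1,"delta_pos":[1,0,0],"twist":[0,0,0]},{"fingers":-1,"delta_pos":[0,0,0],"twist":[0,0,0]}]'
python3 -c 'from h import *
rep("8",("scene","wrist"))
a=cv2.imread("pics/scene8.png")[130:300,270:470];cv2.imwrite("pics/m8a.png",cv2.resize(a,None,fx=4,fy=3.5))
'
```

```text
time: 9.52
tool_pos: [0.5106, 0.1603, 0.0904]
tool_rot: [0.56, 0.429, 0.562, -0.431]
contact_force: [-0.3, 0.7, -1.2]
gripper_width: 0.29
9.625 [0.5119 0.1605 0.0921] [ 0.12 -0.58 -1.68] 0.28616352172718723
[[-0.     0.966  0.26 ]
 [-0.     0.26  -0.966]
 [-1.    -0.    -0.   ]]
```

View pics/m8a.png

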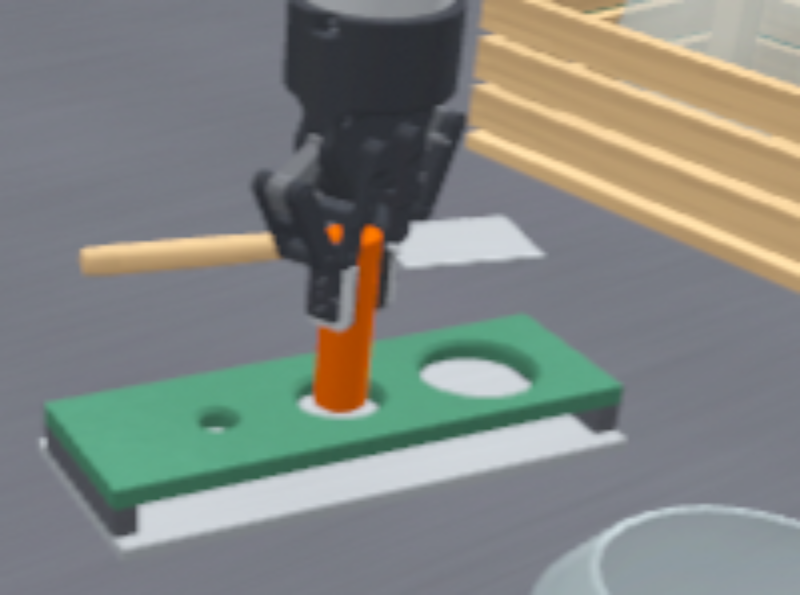

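View pics/wrist8.png

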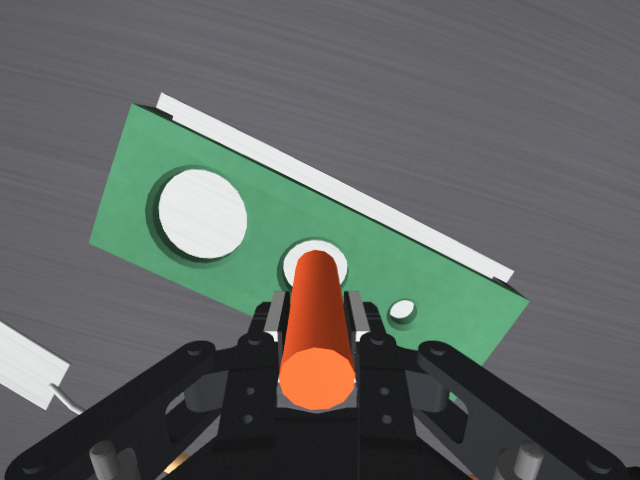

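The foot is at the mouth and centred in the hole. Lowering to near the plate, then creeping down by force.

```bash
python3 -m inch '[{"fingers":-1,"delta_pos":[1,0,0],"twist":[0,0,0]},{"fingers":-1,"delta_pos":[1,0,0],"twist":[0,0,0]},{"fingers":-1,"delta_pos":[0.4,0,0],"twist":[0,0,0]},{"fingers":-1,"delta_pos":[0,0,0],"twist":[0,0,0]},{"fingers":-1,"delta_pos":[0,0,0],"twist":[0,0,0]}]'
python3 -m inch '[{"fingers":-1,"delta_pos":[0.15,0,0],"twist":[0,0,0]},{"fingers":-1,"delta_pos":[0,0,0],"twist":[0,0,0]}]'
```

```text
time: 10.25
tool_pos: [0.5121, 0.1605, 0.0686]
tool_rot: [0.561, 0.43, 0.561, -0.43]
contact_force: [1.0, -0.7, -1.2]
gripper_width: 0.289
time: 10.5
tool_pos: [0.5119, 0.1605, 0.0669]
tool_rot: [0.561, 0.43, 0.561, -0.43]
contact_force: [-0.4, 0.0, -1.1]
gripper_width: 0.288
```

```bash
python3 -m inch '[{"fingers":-1,"delta_pos":[0.15,0,0],"twist":[0,0,0]},{"fingers":-1,"delta_pos":[0,0,0],"twist":[0,0,0]}]';python3 -m inch '[{"fingers":-1,"delta_pos":[0.1,0,0],"twist":[0,0,0]},{"fingers":-1,"delta_pos":[0,0,0],"twist":[0,0,0]}]'
```

```text
time: 10.75
tool_pos: [0.5118, 0.1605, 0.0652]
tool_rot: [0.561, 0.43, 0.561, -0.43]
contact_force: [0.0, 0.2, -1.7]
gripper_width: 0.293
time: 11.0
tool_pos: [0.5121, 0.1605, 0.0646]
tool_rot: [0.561, 0.43, 0.561, -0.43]
contact_force: [0.1, -0.4, 1.0]
gripper_width: 0.291
```

```bash
python3 -m inch '[{"fingers":-1,"delta_pos":[0.1,0,0],"twist":[0,0,0]},{"fingers":-1,"delta_pos":[0,0,0],"twist":[0,0,0]}]'
python3 -c 'from h import *
rep("9",("scene","wrist"))
a=cv2.imread("pics/scene9.png")[130:300,270:470];cv2.imwrite("pics/m9a.png",cv2.resize(a,None,fx=4,fy=3.5))
'
```

```text
time: 11.25
tool_pos: [0.5123, 0.1606, 0.0646]
tool_rot: [0.561, 0.43, 0.561, -0.43]
contact_force: [-2.7, 0.5, 6.4]
gripper_width: 0.288
11.35 [0.5123 0.1606 0.0646] [-2.73 -1.07  5.7 ] 0.2899239288551232
[[ 0.     0.966  0.26 ]
 [ 0.     0.26  -0.966]
 [-1.     0.     0.   ]]
```

View pics/m9a.png

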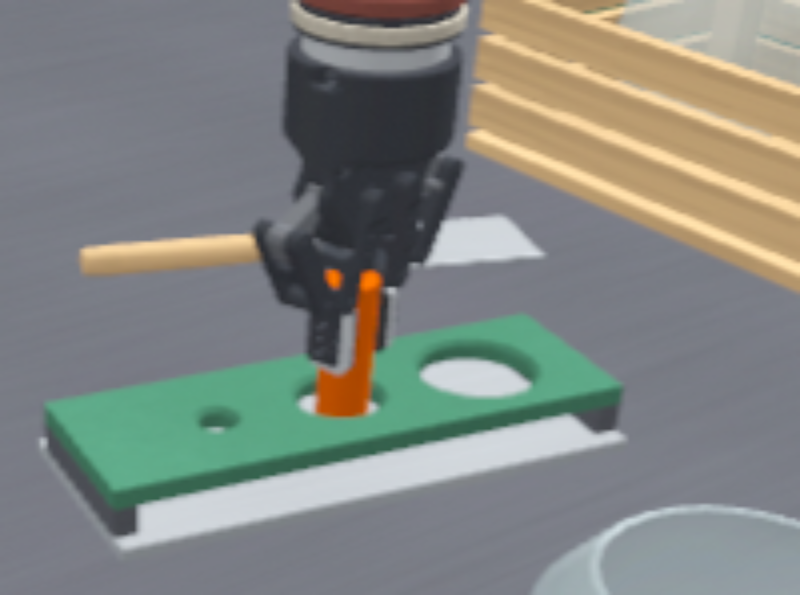

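View pics/wrist9.png

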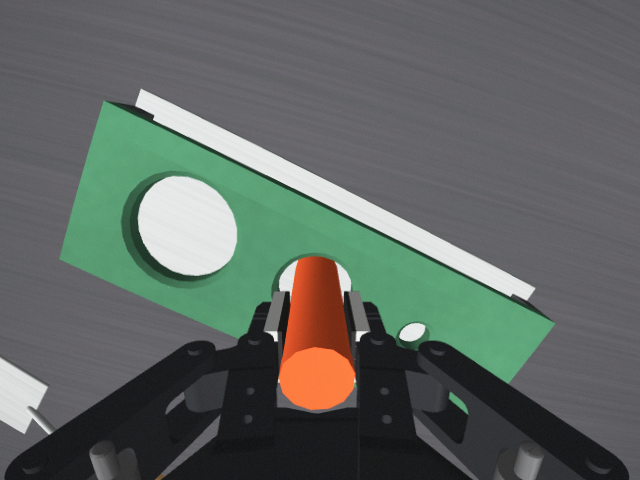

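The foot is on the plate: the force rose by about 7 N and the TCP stopped at the predicted height. Releasing gently, then backing straight up.

```bash
python3 -m inch '[{"fingers":-0.35,"delta_pos":[-0.1,0,0],"twist":[0,0,0]},{"fingers":-0.25,"delta_pos":[0,0,0],"twist":[0,0,0]},{"fingers":-0.1,"delta_pos":[0,0,0],"twist":[0,0,0]},{"fingers":0.3,"delta_pos":[0,0,0],"twist":[0,0,0]},{"fingers":0.8,"delta_pos":[0,0,0],"twist":[0,0,0]}]'
python3 -m inch '[{"fingers":0.8,"delta_pos":[0,0,0],"twist":[0,0,0]},{"fingers":0.8,"delta_pos":[0,0,0],"twist":[0,0,0]},{"fingers":0.8,"delta_pos":[0,0,0],"twist":[0,0,0]}]'
python3 -c 'from h import *
rep("10",("scene","wrist"))'
```

```text
time: 11.98
tool_pos: [0.5118, 0.1605, 0.0642]
tool_rot: [0.561, 0.43, 0.561, -0.43]
contact_force: [0.2, -0.2, 0.2]
gripper_width: 0.836
time: 12.35
tool_pos: [0.5119, 0.1605, 0.0643]
tool_rot: [0.561, 0.43, 0.561, -0.43]
contact_force: [0.2, -0.1, 0.6]
gripper_width: 0.898
12.45 [0.5119 0.1605 0.0643] [-0.37 -0.35  0.21] 0.8964726397842612
[[ 0.     0.966  0.26 ]
 [-0.     0.26  -0.966]
 [-1.     0.     0.   ]]
```

View pics/wrist10.png

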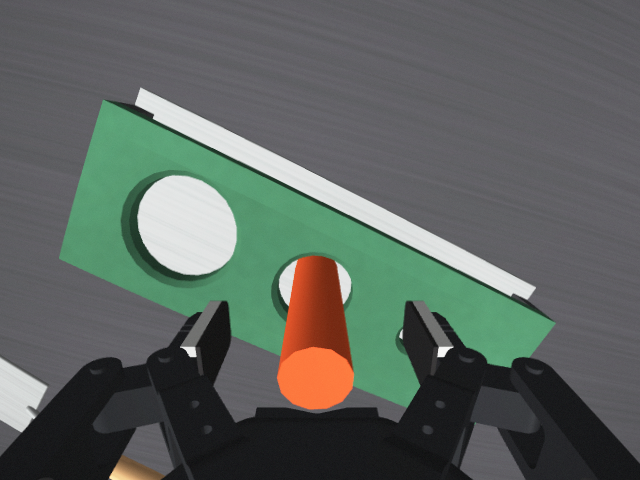

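The bar stands free, with its top at (315,378) and the fingers well clear. Retreating upward.

```bash
python3 -m inch '[{"fingers":0.8,"delta_pos":[-1.5,0,0],"twist":[0,0,0]},{"fingers":0.8,"delta_pos":[-3,0,0],"twist":[0,0,0]},{"fingers":0.8,"delta_pos":[-4,0,0],"twist":[0,0,0]},{"fingers":0.8,"delta_pos":[-3,-3,0],"twist":[0,0,0]},{"fingers":0.8,"delta_pos":[0,-5,0],"twist":[0,0,0]}]'
python3 -m inch '[{"fingers":0.8,"delta_pos":[0,-5,0],"twist":[0,0,0]},{"fingers":0.8,"delta_pos":[0,0,0],"twist":[0,0,0]},{"fingers":0.8,"delta_pos":[0,0,0],"twist":[0,0,0]},{"fingers":0.8,"delta_pos":[0,0,0],"twist":[0,0,0]}]'
python3 -c 'from h import *
rep("11",("scene","wrist"))'
```

```text
time: 13.08
tool_pos: [0.4367, 0.1399, 0.1846]
tool_rot: [0.563, 0.432, 0.559, -0.428]
contact_force: [-0.5, 0.1, 0.3]
gripper_width: 0.905
time: 13.58
tool_pos: [0.3874, 0.1269, 0.1801]
tool_rot: [0.561, 0.43, 0.561, -0.43]
contact_force: [-0.7, 1.2, -0.9]
gripper_width: 0.901
13.675 [0.3872 0.1269 0.1796] [0.16 0.01 0.19] 0.8966545207986605
[[-0.     0.966  0.26 ]
 [-0.     0.26  -0.966]
 [-1.    -0.    -0.   ]]
```

View pics/scene11.png

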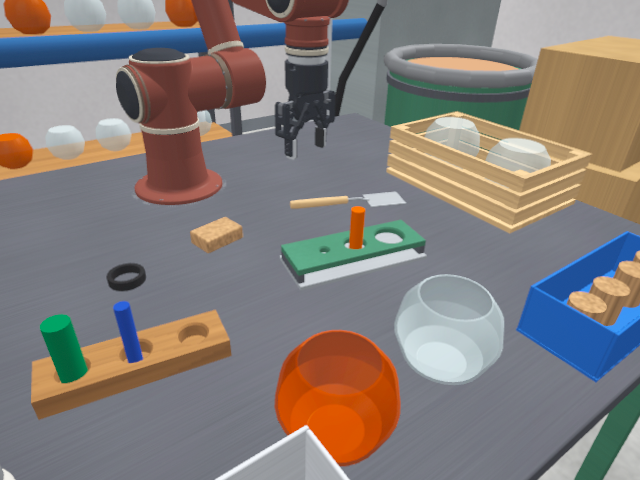

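View pics/wrist11.png

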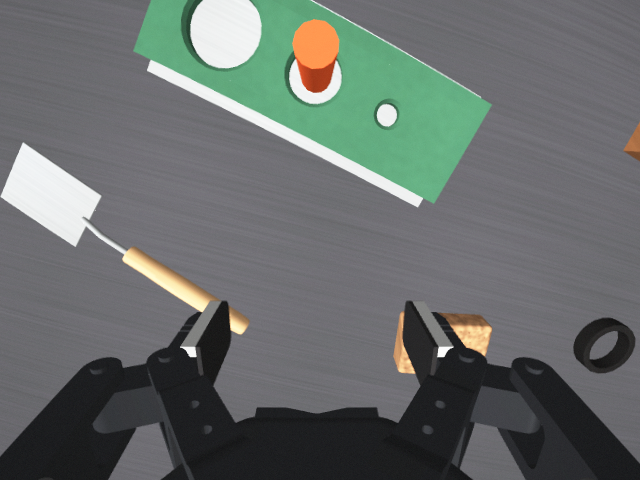

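The bar stands upright in the middle hole: scene top (357,210), wrist top (316,44). The other two bars are untouched and the robot is clear. One triangulation check, then I'll hand in.

```bash
python3 - <<'E'
from h import *
a=dict(np.load("scene11.npz"));b=dict(np.load("wrist11.npz"))
print(two(a,(357.3,210),b,(316,44)))
from plant import manip
print(manip.job_done())
E
```

```text
(array([0.51060036, 0.15984083, 0.11133447]), np.float64(0.0007114716949077116))
the job is handed in; nothing more can be done
None
```

The amber bar is standing upright in the middle hole with its foot on the foot plate, and the job is handed in at about 13.7 s of the 42 s allowed.

- **Wide hole:** I lifted the bar from the stand and lowered it upright through the wide hole until its foot was about 3 mm above the plate, by my estimate. There was no contact force. Then I lifted it right out.
- **Middle hole:** I lowered it, still held, until the force rose by about 7 N and the tool stopped at the height I had predicted. Only then did I let go and back away.

**Last checks:**
- Two camera views put the bar's top at (0.511, 0.160, 0.111) m. Its foot on the plate would give a height of 0.112 m, and it is within about 3–4 mm of the hole's centre.
- The green and blue bars look untouched, and the robot is clear of everything.

**Disagreements:** Camera estimates of the middle hole's position differed by 2–4 mm between views, which is within the 8 mm clearance. No check failed.

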